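Free the banding wheel's brake and turn the wet jug to the customers

TASK

The potter's wheel is held by a brake thumbscrew at its rim: roll a fingertip across the top of the knurled brass head, stroke after stroke, to loosen it by two full turns (at most half a turn more). Then, with a fingertip on the bare metal of the wheel, turn the wheel until the spout of the jug points straight away from the robot, squarely towards the far side of the table, and let go. The jug is freshly dipped and still wet, so do not touch it, pick nothing up, and leave the other things where they are.

Things in the scene. Friction and masses are not known exactly. Their poses are not given: they have to be found in the camera images.
- turntable: Dark cast-iron base of the wheel, fixed to the table, 160 mm across, with a low tongue to an upright lug (141 to 155 mm from the wheel's axis, 26 mm wide, top at 71 mm) that carries the brake screw. Origin at the centre of its underside, under the wheel's axis; x points level out along the brake screw, z up.
- wheel_centre (a point): Centre of the top face of the wheel: a bare aluminium disc 250 mm in diameter, 16 mm thick, top 66 mm above the table. It turns about the vertical through this point, both ways without end. With the brake off, about 0.3 N at its edge moves it and it stays where it is left. Axes as turntable.
- screw_head (a point): Centre of the brake screw's knurled brass head: a disc 34 mm in diameter, 16 mm wide, axis level, 58 mm above the table (rim top at 75 mm), 172 mm from the wheel's axis when tight. Axes do not spin: x outward along the screw, z up; loosening moves the rim's top towards -y (right-hand thread: anticlockwise facing the head, its top goes to that viewer's left).
- brake_screw (a joint): Turn of the brake screw in rad: 0 at the start (tight), growing as it loosens; two full turns are 12.57; end stop at 22. The head moves out 2 mm per turn. About 1.5 N along the rim turns it; it stays where it is left. A smooth land with a dark engraved line crosses the knurling and runs down the outer face: on top at the start.
- wheel (a joint): Turn of the wheel on its base in rad, 0 at the start, growing anticlockwise seen from above. Held firmly by the rubber pad of the brake screw until the screw is slackened.
- jug: Small squat terracotta jug, freshly dipped in dark slip, with one cream band: 54 mm tall, 72 mm across the belly, 0.15 to 0.3 kg, standing loose at the centre of the wheel. Origin at the centre of its underside, x axis towards the spout (tip 60 mm from the axis), the ring handle opposite (to 55 mm from the axis); outside a radius of 60 mm the wheel is bare.
- table_point (a point): A point on the table top 450 mm straight ahead of the robot's base, between the robot and the wheel's axis; nothing to handle, it only gives directions: its axes are those of the world, x points straight away from the robot to the far side of the table, z up.
- cup: Bystander: plain terracotta cup, 66 mm across and 58 mm tall, to the robot's right of the wheel. Origin under its centre.
- brush: Bystander: slip brush 170 mm long, lying to the robot's left of the wheel.
- saucers: Bystander: stack of small terracotta saucers, 88 mm across and 54 mm tall, on the robot's left, nearer than the brush. Origin under its centre.
- clay_bottle: Bystander: small narrow-necked terracotta bottle, 86 mm across and 86 mm tall, on the robot's right, nearer than the cup. Origin under its centre.
Mind the look-alikes: they are no part of the job. Leave any blue or pink look-alike of the jug alone.

How it is judged:
By the outcome, as a careful person would: the job done as asked, in the order asked, and still so for the second after the job is handed in, with the robot touching nothing.
It also fails if it takes over 72 s, if anything falls off the work surface, if the arm or the gripper's body presses on something with over 40 N, if the wrist force passes 120 N, or if a joint passes its speed limit or range.

ROBOT

A 7-joint arm with a two-finger parallel gripper is mounted at the origin on the work surface. World frame = base frame: x ahead of the robot, y to its left, z up, the work surface at z = 0. Lengths are in m, angles in rad, forces in N, time in s.
With the tool pointing down it reaches from about 0.4 to 0.85 m from the base axis. Payload 10.4 kg.
Tool frame: the origin (TCP) lies at the very end of the fingers, on their centre line; the grasp point (between the pads) lies 19 mm behind it (robot.tcp_to_grasp is the distance from the TCP to the grasp point, in m); y points along the fingers, z is the direction in which the jaws open and shut, and the axes are right-handed (so a half turn about y gives the same grasp; the last joint's range is limited). The gripper opens to 85 mm and grips with 20 to 120 N. Pads are 22 mm wide; open, the fingers measure 114 mm over their backs; the gripper's body (76 mm by 85 mm) begins 54 mm behind the grasp point. The pads swing forward as they close: fully open they stand 13 mm farther back than shut.
Start: joints at [1.155, 0.332, -0.065, 1.46, 0.022, 1.35, -0.088], TCP at [0.239, -0.577, 0.231] pointing down, gripper open.
Joint ranges: [-2.6, 2.6], [-0.5, 2.12], [-1.47, 1.34], [0.16, 2.42], [-1.27, 4.41], [0.06, 2.06], [-2.6, 2.6]. Speed limits (rad/s): [2.22, 2.22, 2.79, 2.79, 3.14, 3.14, 3.14].

INTERFACE

Orientations are given as a 3x3 rotation matrix whose columns are the frame's x, y, z axes.
In Python, from plant import robot gives the robot as it stands. The module is installed in compiled form; this text tells all that it offers.
- The arm moves only by the tool arm_command, never from a script. Its argument "commands" is a list of rows, each a list of 7 numbers: the shift along the tool's x, y, z in units of 40 mm (1.0 is 40 mm), then the turn, a rotation vector about the tool's x, y, z in units of 8 degrees (1.0 is 8 degrees), then the opening, from -1 (shut) to 1 (fully open). In form: [[tx, ty, tz, ax, ay, az, hand], ...]. A call has exactly 5 rows; each row shifts and turns the commanded pose from where the row before left it, along the tool's axes as they then stand; what a row does not reach is not made up. A row lasts 1/8 s, in which the tool goes at most 62.5 mm and 10.7 degrees, less where a joint would pass 70% of its speed; a pose out of reach is approached as far as the arm can. A call is refused whole if a number of a shift passes 1 or a number of a turn 1, either way. A call with a gripper value outside its range is refused whole. The fingers move at their own pace and stop on an object; the grip force is fixed at half the most. Time passes only in rows, so rows that do not move let the fingers close, or fill a call up. It gives the time, the measured TCP pose, the force and the opening at its end, in the units of the state.
- robot.read_state(): the state, without advancing time (a new reading comes with each control period).
- robot.capture(name): name is "side" or "top" or "wrist"; returns a dict with "img" (420x560x3 uint8, red, green, blue), "mtx" (3x3 intrinsics, pixels), "dist_coeffs" ([k1, k2, p1, p2, k3] as OpenCV has them; the pictures are not rectified), "rvec" (rotation vector, rad) and "tvec" (3), from world to camera coordinates, as OpenCV has them. Camera axes: x right, y down, z forward; pixel columns grow to the right and rows downward; lengths in m; the calibration is good to about 2 mm. A picture is of the moment at which its call begins. There is no depth.
- robot.hand_in(): hands the job in, once; it reports no verdict.
The state is a dict: "time_s": time; "joints": joint angles; "joint_velocities": joint speeds; "tau": joint torques, N m; "ee_pos": TCP position; "ee_rot": TCP orientation; "wrist_force": force on the tool from outside, world axes, zero at the start; "moment": the same for the moment, N m; "grip_width": opening from 0.0 (shut) to 1.0 (fully open).
Only numpy, scipy, OpenCV 4.12 (cv2) and the standard library are available. Lean on these libraries where they do the work, as an engineer would, in place of code of your own. Each camera call takes 0.05 s, during which the arm holds its last target.

## Working session

There is one attempt and no reset: what is moved stays moved. The work goes in short steps, Python scripts to look and compute and a tool call to move; the robot and the scene stay as the last step left them, time stands still between calls to the robot, and variables do not carry over. Pictures are saved under pics/ and viewed, and the job is handed in when it is done.

Besides the shell and the picture viewer there is one more tool, called after "Emit:" by a JSON object that holds its "method" and its "body", one argument or row to a line. arm_command: Moves the arm, as the interface text tells. Its arguments: {"type":"object","properties":{"commands":{"type":"array"}},"required":["commands"]}

```bash
mkdir -p pics; ls; python3 - <<'E'
from plant import robot
import cv2,numpy as np
s=robot.read_state()
for k,v in s.items(): print(k,np.round(v,3).tolist())
for n in("side","top"):
    c=robot.capture(n); cv2.imwrite(f"pics/{n}0.png",c["img"][:,:,::-1])
    np.savez(f"pics/{n}0.npz",**c)
    R=cv2.Rodrigues(c["rvec"])[0]; print(n,(-R.T@c["tvec"].ravel()).round(3),R.round(2).tolist(),c["mtx"].round(1).tolist())
E
```

```text
pics
time_s 0.0
joints [1.155, 0.333, -0.065, 1.461, 0.022, 1.35, -0.089]
joint_velocities [0.0, -0.002, -0.0, 0.002, -0.0, -0.001, 0.001]
tau [0.001, -62.545, 0.05, -39.161, 0.016, 0.01, 0.0]
ee_pos [0.239, -0.577, 0.23]
ee_rot [[-0.924, -0.001, 0.383], [-0.383, 0.001, -0.924], [0.0, -1.0, -0.001]]
wrist_force [0.679, -0.275, -0.993]
moment [-0.002, 0.028, 0.008]
grip_width 1.0
side [0.209 1.139 0.801] [[-0.96, -0.29, 0.0], [-0.15, 0.49, -0.86], [0.25, -0.82, -0.51]] [[546.0, 0.0, 284.8], [0.0, 546.0, 210.4], [0.0, 0.0, 1.0]]
top [0.386 0.017 1.254] [[0.02, -1.0, 0.02], [-0.99, -0.02, -0.13], [0.13, -0.02, -0.99]] [[449.0, 0.0, 274.3], [0.0, 449.0, 210.6], [0.0, 0.0, 1.0]]
```

View pics/side0.png

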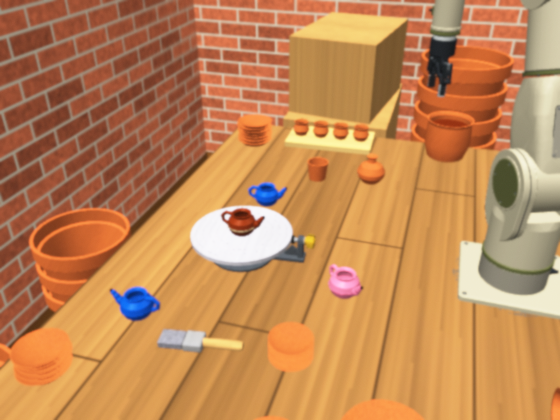

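View pics/top0.png

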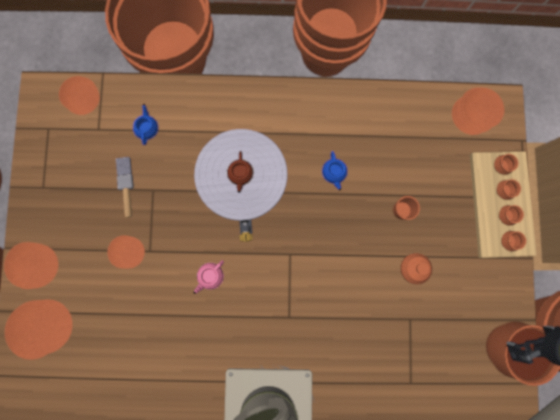

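The side view shows the dark jug at (240,220) on the white wheel and the brass head at (308,241). In the top view the wheel is at (241,174), the jug at (240,172) and the screw at (245,233). Jug candidates in the top view are: dark brown on the wheel (240,172), blue (145,126), blue (335,171) and pink (209,276). I choose the dark one with the cream band, on the wheel.

```bash
cat > h.py <<'E'
import cv2,numpy as np
def ray(c,uv,z):
    uv=np.array(uv,float).reshape(-1,1,2)
    n=cv2.undistortPoints(uv,c["mtx"],c["dist_coeffs"]).reshape(-1,2)
    R=cv2.Rodrigues(c["rvec"])[0]; o=-R.T@np.ravel(c["tvec"])
    d=np.c_[n,np.ones(len(n))]@R
    return o+d*((z-o[2])/d[:,2])[:,None]
def proj(c,P):
    return cv2.projectPoints(np.array(P,float).reshape(-1,3),c["rvec"],c["tvec"],c["mtx"],c["dist_coeffs"])[0].reshape(-1,2)
E
python3 - <<'E'
from h import *
c=dict(np.load("pics/top0.npz")); im=c["img"]
s=dict(np.load("pics/side0.npz"))
a=cv2.resize(im[110:270,170:320],None,fx=5,fy=5,interpolation=cv2.INTER_CUBIC)[:,:,::-1]
cv2.imwrite("pics/cropT.png",a[:600])
cv2.imwrite("pics/cropS.png",cv2.resize(s["img"][195:275,180:325],None,fx=5,fy=5,interpolation=cv2.INTER_CUBIC)[:,:,::-1])
hsv=cv2.cvtColor(im,cv2.COLOR_RGB2HSV)
for nm,m,z in (("wheel",(hsv[...,1]<60)&(hsv[...,2]>110),.066),):
    m=m.astype(np.uint8); m[:, :170]=0;m[:,310:]=0;m[:110]=0;m[250:]=0
    k=max(cv2.findContours(m,0,1)[0],key=cv2.contourArea)
    k=cv2.convexHull(k)
    P=ray(c,k.reshape(-1,2)+0.0,z)[:,:2]
    A=np.c_[2*P,np.ones(len(P))]; q=np.linalg.lstsq(A,(P**2).sum(1),rcond=None)[0]
    print(nm,q[:2],np.sqrt(q[2]+q[0]**2+q[1]**2), len(P))
print(ray(c,[(245,233),(245,238)],.07))
E
```

```text
wheel [0.63718576 0.08739347] 0.1263148830769984 47
[[0.47675541 0.07047322 0.07      ]
 [0.46355546 0.07012003 0.07      ]]
```

```bash
ls pics
```

```text
cropS.png
cropT.png
side0.npz
side0.png
top0.npz
top0.png
```

View pics/cropT.png

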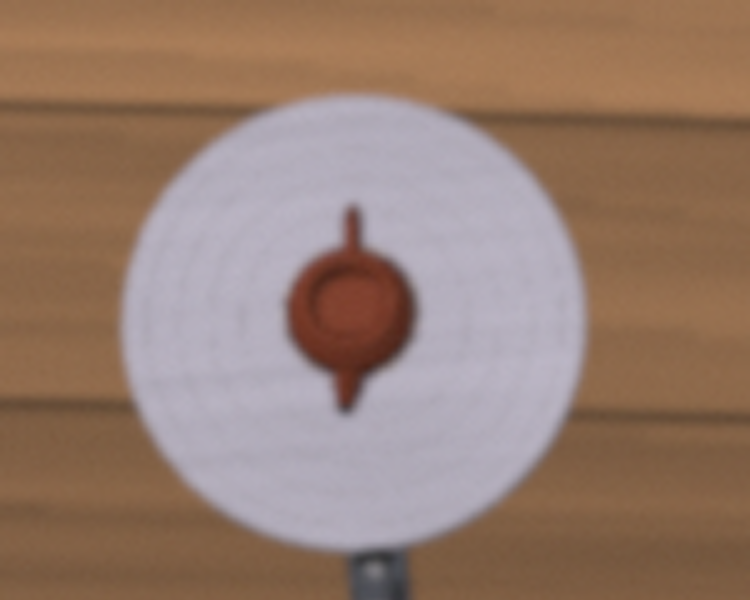

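View pics/cropS.png

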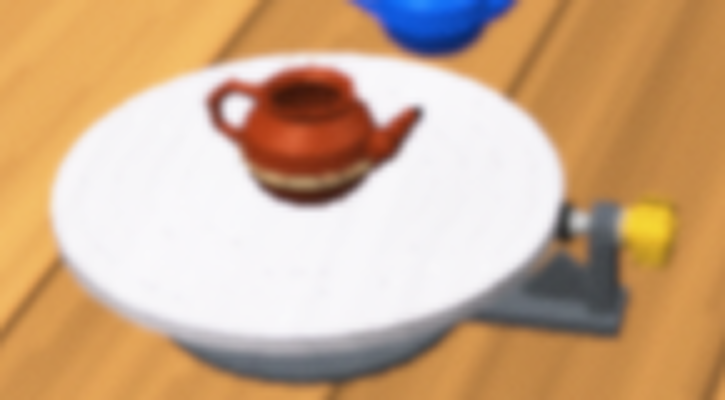

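```bash
cat >> h.py <<'E'
def tri(c1,u1,c2,u2):
    Ps=[];us=[]
    for c,u in((c1,u1),(c2,u2)):
        Ps.append(np.c_[cv2.Rodrigues(c["rvec"])[0],np.ravel(c["tvec"])])
        us.append(cv2.undistortPoints(np.array(u,float).reshape(-1,1,2),c["mtx"],c["dist_coeffs"]).reshape(-1,2).T)
    X=cv2.triangulatePoints(Ps[0],Ps[1],us[0],us[1]); return (X[:3]/X[3]).T
def brass(im):
    h=cv2.cvtColor(im,cv2.COLOR_RGB2HSV)
    return (h[...,0]>20)&(h[...,0]<32)&(h[...,1]>150)
E
python3 - <<'E'
from h import *
c=dict(np.load("pics/top0.npz"));s=dict(np.load("pics/side0.npz"))
X=tri(c,[(170+345/5,110+405/5),(170+352/5,110+207/5)],s,[(180+416/5,195+112/5),(180+214/5,195+105/5)])
print(X.round(4)); d=X[0]-X[1]; print(np.degrees(np.arctan2(d[1],d[0])))
for n,i,r in(("T",c,(215,250,225,265)),("S",s,(225,260,295,325))):
    sub=i["img"][r[0]:r[1],r[2]:r[3]]
    cv2.imwrite(f"pics/screw{n}.png",cv2.resize(sub,None,fx=14,fy=14,interpolation=cv2.INTER_NEAREST)[:,:,::-1])
C=np.array([.6372,.0874]);
# side wheel check
print(proj(s,[(*C,.066)]))
E
```

```text
[[0.5804 0.0866 0.1139]
 [0.6871 0.0865 0.0992]]
179.93277059592236
[[241.27846839 230.50358918]]
```

View pics/screwT.png

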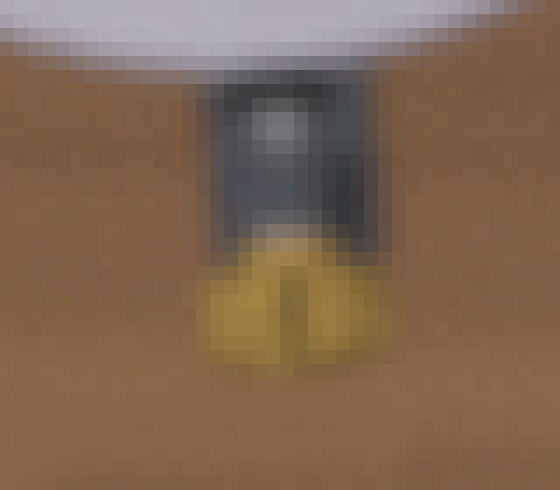

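View pics/screwS.png

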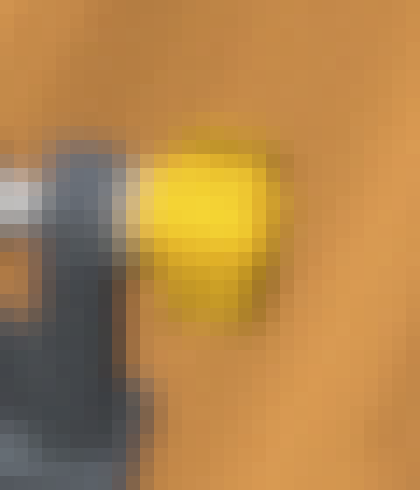

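Emit:
{"method": "arm_command", "body": {
  "commands": [
    [-0.75,0,-0.85,0,0,0,-1],
    [-0.75,0,-0.85,0,0,0,-1],
    [-0.75,0,-0.85,0,0,0,-1],
    [-0.75,0,-0.85,0,0,0,-1],
    [-0.75,0,-0.85,0,0,0,-1]
  ]
}}

```text
time_s: 0.72
ee_pos: [0.313, -0.3613, 0.231]
ee_rot: [[-0.924, -0.0, 0.383], [-0.383, 0.0, -0.924], [0.0, -1.0, -0.0]]
wrist_force: [0.1, -1.3, -0.0]
grip_width: 0.001
```

Emit:
{"method": "arm_command", "body": {
  "commands": [
    [-0.75,0,-0.85,0,0,0,-1],
    [-0.75,0,-0.85,0,0,0,-1],
    [-0.75,0,-0.85,0,0,0,-1],
    [-0.75,0,-0.85,0,0,0,-1],
    [-0.75,0,-0.85,0,0,0,-1]
  ]
}}

```text
time_s: 1.35
ee_pos: [0.3863, -0.147, 0.2312]
ee_rot: [[-0.924, -0.0, 0.383], [-0.383, -0.0, -0.924], [0.0, -1.0, 0.0]]
wrist_force: [-0.1, -1.0, -0.1]
grip_width: 0.003
```

Emit:
{"method": "arm_command", "body": {
  "commands": [
    [-0.75,0,-0.85,0,0,0,-1],
    [-0.75,0,-0.85,0,0,0,-1],
    [-0.75,0,-0.85,0,0,0,-1],
    [-0.75,0,-0.85,0,0,0,-1],
    [0,0,0,0,0.7,0,-1]
  ]
}}

```text
time_s: 1.98
ee_pos: [0.4454, 0.0267, 0.2313]
ee_rot: [[-0.956, 0.0, 0.295], [-0.295, 0.001, -0.956], [-0.0, -1.0, -0.001]]
wrist_force: [0.4, 0.0, -0.1]
grip_width: -0.0
```

Emit:
{"method": "arm_command", "body": {
  "commands": [
    [0,0.5,0,0,0.7,0,-1],
    [0,0.5,0,0,0.7,0,-1],
    [0,0.5,0,0,0,0,-1],
    [0,0.5,0,0,0,0,-1],
    [0,0,0,0,0,0,-1]
  ]
}}

```text
time_s: 2.6
ee_pos: [0.4439, 0.0231, 0.1501]
ee_rot: [[-0.995, -0.003, 0.1], [-0.1, 0.0, -0.995], [0.003, -1.0, -0.001]]
wrist_force: [-0.1, 0.8, 0.6]
grip_width: 0.003
```

```bash
cat > st.py <<'E'
import sys
from plant import robot
from h import *
s=robot.read_state(); p=np.array(s["ee_pos"]);R=np.array(s["ee_rot"])
C=np.array([.6372,.0874]); d=np.array([-.995,-.099]);d/=np.linalg.norm(d);y=np.array([-d[1],d[0]])
q=p[:2]-C
print("t",round(s["time_s"],2),"p",p.round(4),"rad(x,y screw frame)",(q@d).round(4),(q@y).round(4),"F",np.round(s["wrist_force"],1),"grip",s["grip_width"])
print(R.round(3).tolist())
if len(sys.argv)>1:
    for n in sys.argv[2:]:
        c=robot.capture(n); np.savez(f"pics/{n}{sys.argv[1]}.npz",**c); cv2.imwrite(f"pics/{n}{sys.argv[1]}.png",c["img"][:,:,::-1])
E
python3 st.py 1 wrist top side
```

```text
t 2.6 p [0.4439 0.0231 0.1501] rad(x,y screw frame) 0.1987 0.0449 F [-0.1  0.8  0.6] grip 0.0029029643083020623
[[-0.995, -0.003, 0.1], [-0.1, 0.0, -0.995], [0.003, -1.0, -0.001]]
```

View pics/wrist1.png

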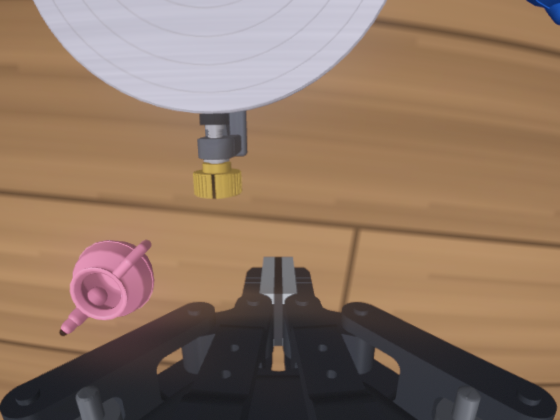

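View pics/side1.png

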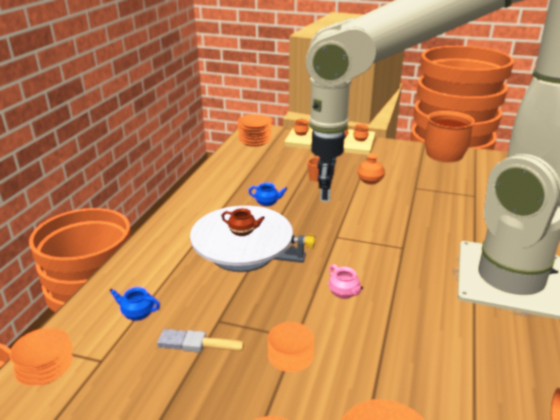

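```bash
python3 - <<'E'
from h import *
w=dict(np.load("pics/wrist1.npz"));C=np.array([.6372,.0874]); d=np.array([-.995,-.099]);y=np.array([.099,-.995])
for z in(.058,.075): 
  for r in(.164,.172,.180): print(z,r,proj(w,[(*(C+d*r),z)]))
R=cv2.Rodrigues(w["rvec"])[0]; print((-R.T@w["tvec"].ravel()).round(3),R.round(2).tolist())
E
```

```text
0.058 0.164 [[214.60166613 170.87795277]]
0.058 0.172 [[215.14156759 182.07949965]]
0.058 0.18 [[215.68330989 193.09157984]]
0.075 0.164 [[209.8349125  174.79141457]]
0.075 0.172 [[210.46402695 186.78614804]]
0.075 0.18 [[211.09510597 198.56035836]]
[0.514 0.03  0.292] [[0.1, -0.99, -0.0], [-0.96, -0.1, 0.28], [-0.28, -0.03, -0.96]]
```

The wrist view shows the brass head at about (217,183), within 2 px of the prediction, with its dark line on top at (213,186). The closed fingertip is at (278,260). I'll approach beside the top of the head.

Emit:
{"method": "arm_command", "body": {
  "commands": [
    [-0.55,0.4,-0.77,0,0,0,-1],
    [0,0.5,0,0,0,0,-1],
    [0,0.5,0,0,0,0,-1],
    [0,0.25,0,0,0,0,-1],
    [0,0,0,0,0,0,-1]
  ]
}}

```text
time_s: 3.38
ee_pos: [0.4639, 0.0559, 0.0854]
ee_rot: [[-0.995, -0.0, 0.099], [-0.099, -0.0, -0.995], [0.0, -1.0, -0.0]]
wrist_force: [1.0, -0.9, 0.4]
grip_width: 0.001
```

```bash
python3 st.py 2 wrist
```

```text
t 3.38 p [0.4639 0.0559 0.0854] rad(x,y screw frame) 0.1756 0.0142 F [ 1.  -0.9  0.4] grip 0.0005401569233959329
[[-0.995, -0.0, 0.099], [-0.099, -0.0, -0.995], [0.0, -1.0, -0.0]]
```

View pics/wrist2.png

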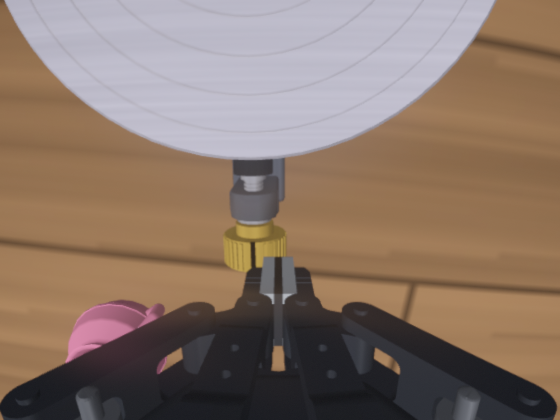

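Emit:
{"method": "arm_command", "body": {
  "commands": [
    [0,0.28,0,0,0,0,-1],
    [0,0,0,0,0,0,-1],
    [0,0,-0.25,0,0,0,-1],
    [0,0,-0.25,0,0,0,-1],
    [0,0,0,0,0,0,-1]
  ]
}}

```text
time_s: 4.05
ee_pos: [0.4619, 0.077, 0.0746]
ee_rot: [[-0.995, 0.0, 0.101], [-0.101, 0.0, -0.995], [-0.0, -1.0, -0.0]]
wrist_force: [-2.4, 2.2, 5.1]
grip_width: -0.0
```

Emit:
{"method": "arm_command", "body": {
  "commands": [
    [0,0,-0.25,0,0,0,-1],
    [0,-0.4,0,0,0,0,-1],
    [0,0,0.5,0,0,0,-1],
    [0,0,0.5,0,0,0,-1],
    [0,0,0,0,0,0,-1]
  ]
}}

```text
time_s: 4.68
ee_pos: [0.4653, 0.0445, 0.0908]
ee_rot: [[-0.995, 0.001, 0.097], [-0.097, -0.001, -0.995], [-0.001, -1.0, 0.001]]
wrist_force: [0.2, 0.3, 0.3]
grip_width: 0.003
```

```bash
python3 st.py 3 wrist
```

```text
t 4.67 p [0.4653 0.0445 0.0908] rad(x,y screw frame) 0.1753 0.0257 F [0.2 0.3 0.3] grip 0.0031428922913221426
[[-0.995, 0.001, 0.097], [-0.097, -0.001, -0.995], [-0.001, -1.0, 0.001]]
```

View pics/wrist3.png

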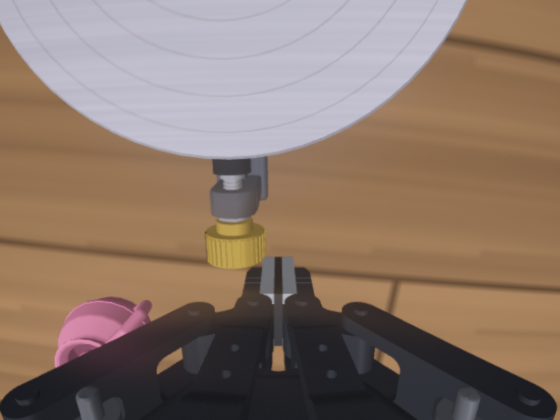

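```bash
python3 - <<'E'
from h import *
w=dict(np.load("pics/wrist3.npz"))
cv2.imwrite("pics/w3c.png",cv2.resize(w["img"][205:280,190:300],None,fx=7,fy=7,interpolation=cv2.INTER_CUBIC)[:,:,::-1])
E
```

```text
(no output)
```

View pics/w3c.png

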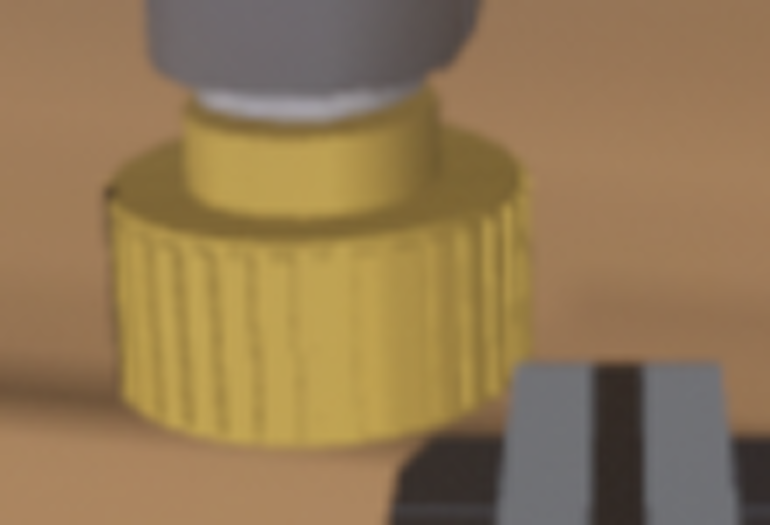

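The dark line has moved to the far left edge, about 1.5 rad in the loosening direction. The fingertip held without slipping at 5 N. I'll repeat the stroke.

Emit:
{"method": "arm_command", "body": {
  "commands": [
    [0,0.42,-0.28,0,0,0,-1],
    [0,0,-0.35,0,0,0,-1],
    [0,0,-0.35,0,0,0,-1],
    [0,-0.42,-0.1,0,0,0,-1],
    [0,0,1,0,0,0,-1]
  ]
}}

```text
time_s: 5.35
ee_pos: [0.4654, 0.0523, 0.0924]
ee_rot: [[-0.994, 0.003, 0.106], [-0.106, 0.001, -0.994], [-0.003, -1.0, -0.001]]
wrist_force: [0.6, -0.2, 0.2]
grip_width: 0.0
```

```bash
cat >> st.py <<'E'
        if n=="wrist":
            u=proj(c,[(*(C+d*.176),.062)])[0].astype(int)
            x0=max(u[0]-60,0);y0=max(u[1]-45,0)
            cv2.imwrite(f"pics/wc{sys.argv[1]}.png",cv2.resize(c["img"][y0:y0+90,x0:x0+120],None,fx=4,fy=4,interpolation=cv2.INTER_CUBIC)[:,:,::-1])
E
python3 st.py 4 wrist
```

```text
t 5.35 p [0.4654 0.0523 0.0924] rad(x,y screw frame) 0.1744 0.0179 F [ 0.6 -0.2  0.2] grip 0.00023284791032479526
[[-0.994, 0.003, 0.106], [-0.106, 0.001, -0.994], [-0.003, -1.0, -0.001]]
```

View pics/wc4.png

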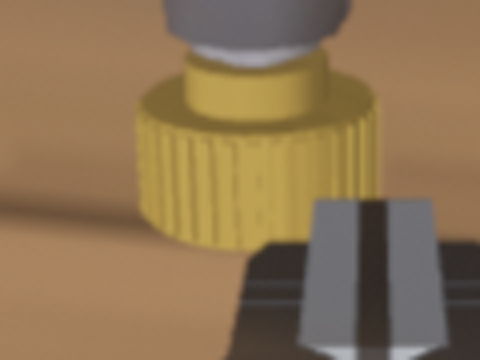

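Emit:
{"method": "arm_command", "body": {
  "commands": [
    [0.05,0.42,-0.2,0,0,0,-1],
    [0,0,-0.35,0,0,0,-1],
    [0,0,-0.35,0,0,0,-1],
    [0,-0.42,-0.1,0,0,0,-1],
    [0,0,1,0,0,0,-1]
  ]
}}

```text
time_s: 6.02
ee_pos: [0.4632, 0.0522, 0.0921]
ee_rot: [[-0.994, 0.002, 0.106], [-0.106, 0.001, -0.994], [-0.002, -1.0, -0.001]]
wrist_force: [1.1, -0.8, -1.0]
grip_width: 0.004
```

```bash
python3 st.py 5 wrist
```

```text
t 6.03 p [0.4632 0.0522 0.0921] rad(x,y screw frame) 0.1766 0.0178 F [ 1.1 -0.8 -1. ] grip 0.0038732032081776097
[[-0.994, 0.002, 0.106], [-0.106, 0.001, -0.994], [-0.002, -1.0, -0.001]]
```

View pics/wc5.png

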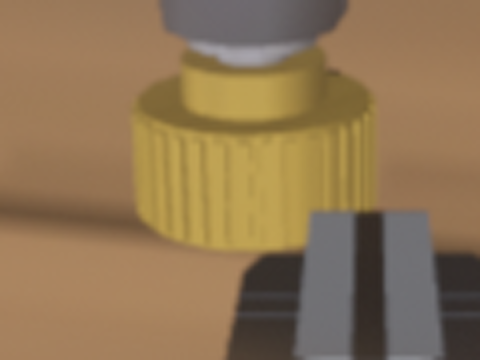

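Emit:
{"method": "arm_command", "body": {
  "commands": [
    [0,0.42,-0.2,0,0,0,-1],
    [0,0,-0.35,0,0,0,-1],
    [0,0,-0.35,0,0,0,-1],
    [0,-0.42,-0.1,0,0,0,-1],
    [0,0,1,0,0,0,-1]
  ]
}}

```text
time_s: 6.7
ee_pos: [0.4635, 0.0518, 0.0926]
ee_rot: [[-0.994, 0.003, 0.106], [-0.106, 0.001, -0.994], [-0.003, -1.0, -0.001]]
wrist_force: [0.8, -0.1, -0.2]
grip_width: 0.0
```

```bash
python3 st.py 6 wrist
```

```text
t 6.7 p [0.4635 0.0518 0.0926] rad(x,y screw frame) 0.1764 0.0182 F [ 0.8 -0.1 -0.2] grip 0.00021927611911425982
[[-0.994, 0.003, 0.106], [-0.106, 0.001, -0.994], [-0.003, -1.0, -0.001]]
```

View pics/wc6.png

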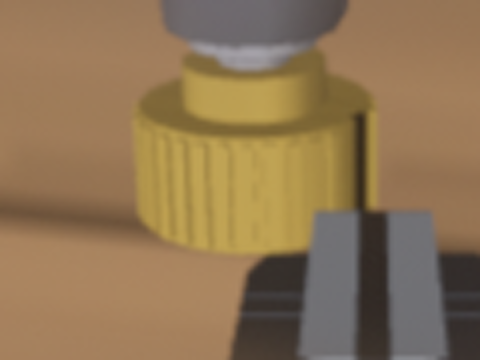

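The line is now at right (360,160) in the crop. That is about 5.2 rad after 4 strokes, or 1.3 rad per stroke. I'll do two more and check.

Emit:
{"method": "arm_command", "body": {
  "commands": [
    [0.02,0.42,-0.2,0,0,0,-1],
    [0,0,-0.35,0,0,0,-1],
    [0,0,-0.35,0,0,0,-1],
    [0,-0.42,-0.1,0,0,0,-1],
    [0,0,1,0,0,0,-1]
  ]
}}

```text
time_s: 7.38
ee_pos: [0.4628, 0.0516, 0.0927]
ee_rot: [[-0.994, 0.003, 0.105], [-0.105, 0.001, -0.994], [-0.003, -1.0, -0.001]]
wrist_force: [0.8, -1.0, 0.0]
grip_width: 0.0
```

```bash
python3 st.py 7 wrist
```

```text
t 7.38 p [0.4628 0.0516 0.0927] rad(x,y screw frame) 0.1771 0.0184 F [ 0.8 -1.   0. ] grip 0.00043966121603653853
[[-0.994, 0.003, 0.105], [-0.105, 0.001, -0.994], [-0.003, -1.0, -0.001]]
```

Emit:
{"method": "arm_command", "body": {
  "commands": [
    [0.02,0.42,-0.2,0,0,0,-1],
    [0,0,-0.35,0,0,0,-1],
    [0,0,-0.35,0,0,0,-1],
    [0,-0.42,-0.1,0,0,0,-1],
    [0,0,1,0,0,0,-1]
  ]
}}

```text
time_s: 8.05
ee_pos: [0.462, 0.0515, 0.0927]
ee_rot: [[-0.994, 0.003, 0.105], [-0.105, 0.001, -0.994], [-0.003, -1.0, -0.001]]
wrist_force: [-0.5, -0.4, -0.1]
grip_width: 0.001
```

```bash
python3 st.py 8 wrist; python3 -c "
import cv2,numpy as np
cv2.imwrite('pics/wc78.png',np.hstack([cv2.resize(cv2.imread(f'pics/wc{i}.png'),(400,300)) for i in(7,8)]))"
```

```text
t 8.05 p [0.462  0.0515 0.0927] rad(x,y screw frame) 0.1779 0.0184 F [-0.5 -0.4 -0.1] grip 0.0013791569439754975
[[-0.994, 0.003, 0.105], [-0.105, 0.001, -0.994], [-0.003, -1.0, -0.001]]
```

View pics/wc78.png

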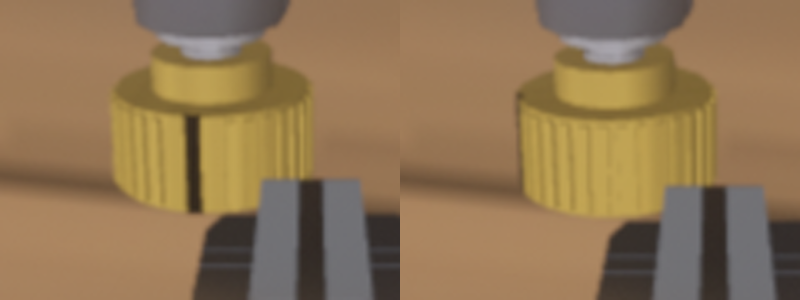

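Emit:
{"method": "arm_command", "body": {
  "commands": [
    [0.01,0.42,-0.2,0,0,0,-1],
    [0,0,-0.35,0,0,0,-1],
    [0,0,-0.35,0,0,0,-1],
    [0,-0.42,-0.1,0,0,0,-1],
    [0,0,1,0,0,0,-1]
  ]
}}

```text
time_s: 8.72
ee_pos: [0.4616, 0.0515, 0.0928]
ee_rot: [[-0.994, 0.003, 0.105], [-0.105, 0.001, -0.994], [-0.003, -1.0, -0.001]]
wrist_force: [0.4, 0.2, -1.1]
grip_width: 0.001
```

Emit:
{"method": "arm_command", "body": {
  "commands": [
    [0.01,0.42,-0.2,0,0,0,-1],
    [0,0,-0.35,0,0,0,-1],
    [0,0,-0.35,0,0,0,-1],
    [0,-0.42,-0.1,0,0,0,-1],
    [0,0,1,0,0,0,-1]
  ]
}}

```text
time_s: 9.35
ee_pos: [0.4612, 0.0516, 0.0928]
ee_rot: [[-0.994, 0.003, 0.106], [-0.106, 0.001, -0.994], [-0.003, -1.0, -0.001]]
wrist_force: [1.1, -0.6, -0.5]
grip_width: -0.001
```

```bash
python3 st.py 9 wrist
```

```text
t 9.35 p [0.4612 0.0516 0.0928] rad(x,y screw frame) 0.1786 0.0182 F [ 1.1 -0.6 -0.5] grip -0.0007458247228250914
[[-0.994, 0.003, 0.106], [-0.106, 0.001, -0.994], [-0.003, -1.0, -0.001]]
```

Emit:
{"method": "arm_command", "body": {
  "commands": [
    [0.01,0.42,-0.2,0,0,0,-1],
    [0,0,-0.35,0,0,0,-1],
    [0,0,-0.35,0,0,0,-1],
    [0,-0.42,-0.1,0,0,0,-1],
    [0,0,1,0,0,0,-1]
  ]
}}

```text
time_s: 10.02
ee_pos: [0.4608, 0.0514, 0.0927]
ee_rot: [[-0.994, 0.003, 0.105], [-0.105, 0.001, -0.994], [-0.003, -1.0, -0.001]]
wrist_force: [0.3, -0.5, -0.7]
grip_width: -0.005
```

```bash
python3 st.py 10 wrist; python3 -c "
import cv2,numpy as np
cv2.imwrite('pics/wc910.png',np.hstack([cv2.resize(cv2.imread(f'pics/wc{i}.png'),(400,300)) for i in(9,10)]))"
```

```text
t 10.03 p [0.4608 0.0514 0.0927] rad(x,y screw frame) 0.1791 0.0183 F [ 0.3 -0.5 -0.7] grip -0.004707953655913397
[[-0.994, 0.003, 0.105], [-0.105, 0.001, -0.994], [-0.003, -1.0, -0.001]]
```

View pics/wc910.png

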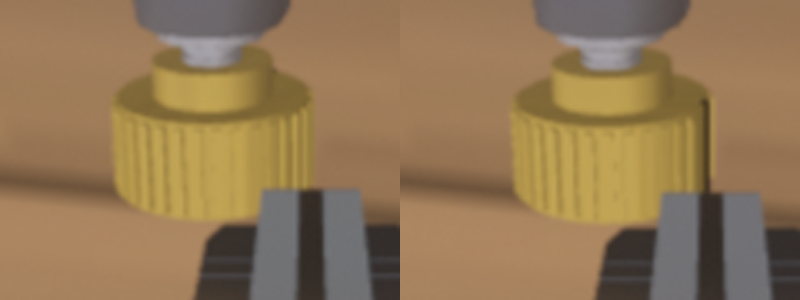

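The line is at right (705,145), about 11.4 rad. Two more strokes should land at about 14 rad.

Emit:
{"method": "arm_command", "body": {
  "commands": [
    [0.01,0.42,-0.2,0,0,0,-1],
    [0,0,-0.35,0,0,0,-1],
    [0,0,-0.35,0,0,0,-1],
    [0,-0.42,-0.1,0,0,0,-1],
    [0,0,1,0,0,0,-1]
  ]
}}

```text
time_s: 10.7
ee_pos: [0.4604, 0.0514, 0.0927]
ee_rot: [[-0.994, 0.003, 0.106], [-0.106, 0.001, -0.994], [-0.003, -1.0, -0.001]]
wrist_force: [0.3, -1.5, -0.5]
grip_width: 0.002
```

```bash
python3 st.py 11 wrist
```

```text
t 10.7 p [0.4604 0.0514 0.0927] rad(x,y screw frame) 0.1795 0.0183 F [ 0.3 -1.5 -0.5] grip 0.0016395107276225064
[[-0.994, 0.003, 0.106], [-0.106, 0.001, -0.994], [-0.003, -1.0, -0.001]]
```

View pics/wc11.png

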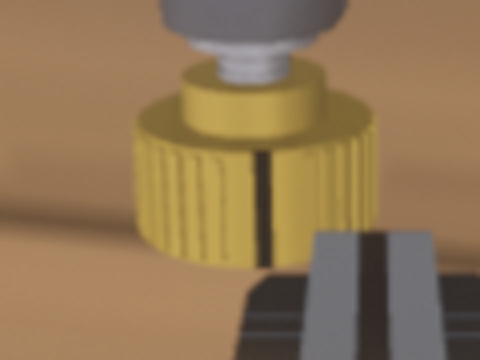

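Emit:
{"method": "arm_command", "body": {
  "commands": [
    [0.01,0.42,-0.2,0,0,0,-1],
    [0,0,-0.3,0,0,0,-1],
    [0,0,-0.2,0,0,0,-1],
    [0,-0.42,-0.1,0,0,0,-1],
    [0,-0.5,0.8,0,0,0,-1]
  ]
}}

```text
time_s: 11.38
ee_pos: [0.4588, 0.0509, 0.1119]
ee_rot: [[-0.995, 0.0, 0.104], [-0.104, 0.001, -0.995], [-0.0, -1.0, -0.001]]
wrist_force: [0.1, -0.1, -0.7]
grip_width: -0.001
```

```bash
python3 st.py 12 wrist
```

```text
t 11.38 p [0.4588 0.0509 0.1119] rad(x,y screw frame) 0.1811 0.0186 F [ 0.1 -0.1 -0.7] grip -0.0012937518191604707
[[-0.995, 0.0, 0.104], [-0.104, 0.001, -0.995], [-0.0, -1.0, -0.001]]
```

View pics/wc12.png

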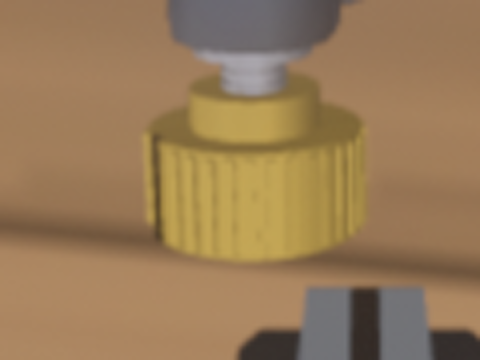

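View pics/wrist12.png

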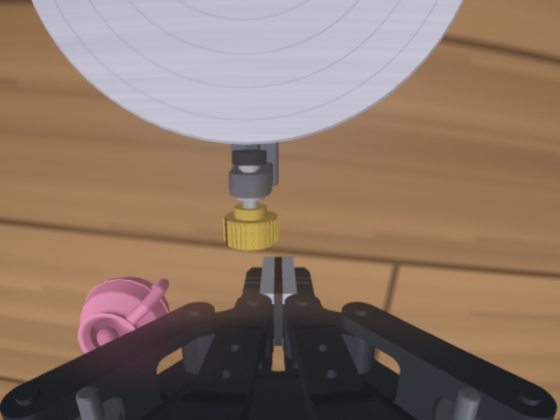

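The line is at left (156,190), about 13.8 rad, which is within 12.57–15.7. The screw is done. Next I'll raise the hand and go over to the far right of the wheel for the turning arcs.

Emit:
{"method": "arm_command", "body": {
  "commands": [
    [0,-0.9,0.4,0,0,0,-1],
    [0,-0.9,0.4,0,0,0,-1],
    [0,-0.4,0.4,0,0,0,-1],
    [-0.6,0,0.4,0,0,0,-1],
    [-0.8,0,0,0,0,0,-1]
  ]
}}

```text
time_s: 12.05
ee_pos: [0.5218, -0.0112, 0.2]
ee_rot: [[-0.995, 0.002, 0.097], [-0.097, -0.001, -0.995], [-0.001, -1.0, 0.002]]
wrist_force: [0.3, 0.8, 0.5]
grip_width: -0.003
```

Emit:
{"method": "arm_command", "body": {
  "commands": [
    [-0.8,0,0,0,0,0,-1],
    [-0.8,0,0,0,0,0,-1],
    [-0.8,0,0,0,0,0,-1],
    [-0.8,0,0,0,0,0,-1],
    [-0.8,0,0,0,0,0,-1]
  ]
}}

```text
time_s: 12.68
ee_pos: [0.6812, 0.0063, 0.1997]
ee_rot: [[-0.995, 0.0, 0.099], [-0.099, 0.001, -0.995], [-0.0, -1.0, -0.0]]
wrist_force: [0.2, 0.4, -0.0]
grip_width: -0.0
```

Emit:
{"method": "arm_command", "body": {
  "commands": [
    [-0.8,0.5,0,0,0,0,-1],
    [0,0.9,0,0,0,0,-1],
    [0,0.9,0,0,0,0,-1],
    [0,0.4,0,0,0,0,-1],
    [0,0,0,0,0,0,-1]
  ]
}}

```text
time_s: 13.3
ee_pos: [0.7118, 0.0093, 0.0904]
ee_rot: [[-0.995, -0.001, 0.099], [-0.099, 0.0, -0.995], [0.001, -1.0, -0.0]]
wrist_force: [0.5, -0.5, -0.3]
grip_width: 0.002
```

```bash
python3 st.py 13 side top
```

```text
t 13.3 p [0.7118 0.0093 0.0904] rad(x,y screw frame) -0.0665 0.0851 F [ 0.5 -0.5 -0.3] grip 0.0023592866532986785
[[-0.995, -0.001, 0.099], [-0.099, 0.0, -0.995], [0.001, -1.0, -0.0]]
```

View pics/side13.png

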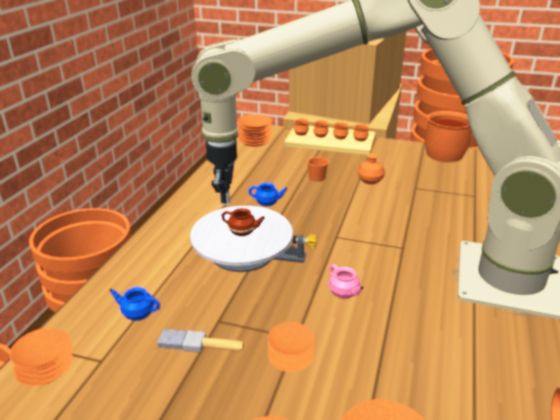

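The side view shows the fingertip above the far right of the disc, clear of the jug. Next I descend onto the bare metal.

Emit:
{"method": "arm_command", "body": {
  "commands": [
    [0,0.3,0,0,0,0,-1],
    [0,0.25,0,0,0,0,-1],
    [0,0.05,0,0,0,0,-1],
    [0,0.03,0,0,0,0,-1],
    [0,0,0,0,0,0,-1]
  ]
}}

```text
time_s: 14.02
ee_pos: [0.7129, 0.0104, 0.0662]
ee_rot: [[-0.995, 0.002, 0.1], [-0.1, 0.001, -0.995], [-0.002, -1.0, -0.001]]
wrist_force: [-1.0, 0.5, 7.8]
grip_width: 0.0
```

```bash
cat > arc.py <<'E'
# rows for an arc about the wheel axis at fixed tool orientation
import sys
from plant import robot
from h import *
s=robot.read_state();p=np.array(s["ee_pos"])[:2];R=np.array(s["ee_rot"]);C=np.array([.6372,.0874])
tot,n=float(sys.argv[1]),int(sys.argv[2]); v=p-C; r=np.hypot(*v); a=np.arctan2(v[1],v[0]); print("r",r,"ang",np.degrees(a),s["ee_pos"],s["wrist_force"])
prev=p
for i in range(1,n+1):
    t=a+np.radians(tot)*i/n; q=C+.106*np.array([np.cos(t),np.sin(t)]); d=np.r_[q-prev,0]; prev=q
    print((R.T@d/.04).round(2)[[0,2]])
E
python3 arc.py 95 9
```

```text
r 0.10797073062574176 ang -45.47325411589859 [0.71291363 0.01042516 0.06622357] [-0.99209124  0.48369941  7.7970161 ]
[-0.32 -0.38]
[-0.28 -0.4 ]
[-0.2  -0.44]
[-0.12 -0.47]
[-0.03 -0.49]
[ 0.06 -0.48]
[ 0.15 -0.47]
[ 0.23 -0.43]
[ 0.3  -0.38]
```

Emit:
{"method": "arm_command", "body": {
  "commands": [
    [-0.16,0,-0.19,0,0,0,-1],
    [-0.3,0,-0.39,0,0,0,-1],
    [-0.24,0,-0.42,0,0,0,-1],
    [-0.16,0,-0.45,0,0,0,-1],
    [-0.07,0,-0.48,0,0,0,-1]
  ]
}}

```text
time_s: 14.65
ee_pos: [0.7429, 0.0905, 0.0663]
ee_rot: [[-0.995, 0.003, 0.099], [-0.099, 0.0, -0.995], [-0.003, -1.0, 0.0]]
wrist_force: [-1.2, -1.9, 9.2]
grip_width: -0.0
```

```bash
python3 st.py 14 side top; python3 arc.py 45 5
```

```text
t 14.65 p [0.7429 0.0905 0.0663] rad(x,y screw frame) -0.1054 0.0074 F [-1.2 -1.9  9.2] grip -0.00044036281900251443
[[-0.995, 0.003, 0.099], [-0.099, 0.0, -0.995], [-0.003, -1.0, 0.0]]
r 0.10512273371674846 ang 3.9137414144916125 [0.74207758 0.09457511 0.06625663] [0.5979629  1.9833227  7.81362809]
[-0.   -0.41]
[ 0.08 -0.41]
[ 0.15 -0.39]
[ 0.2  -0.36]
[ 0.26 -0.33]
```

View pics/side14.png

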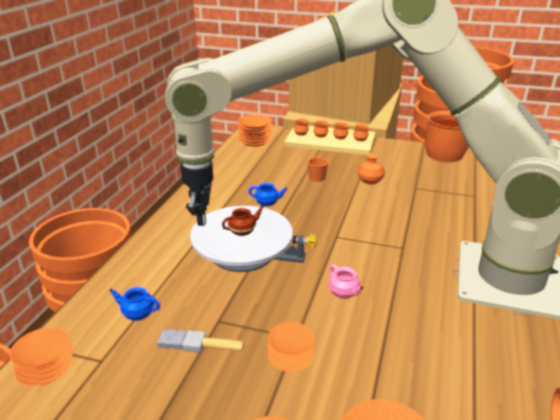

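The wheel and jug are turning together; the spout, at (260,210), is moving round to the robot's right. I'll continue the arc and then lift.

Emit:
{"method": "arm_command", "body": {
  "commands": [
    [0,0,-0.41,0,0,0,-1],
    [0.08,0,-0.41,0,0,0,-1],
    [0.15,0,-0.39,0,0,0,-1],
    [0.2,0,-0.36,0,0,0,-1],
    [0.26,0,-0.33,0,0,0,-1]
  ]
}}

```text
time_s: 15.38
ee_pos: [0.7073, 0.1639, 0.0663]
ee_rot: [[-0.995, 0.003, 0.099], [-0.099, 0.001, -0.995], [-0.003, -1.0, -0.001]]
wrist_force: [-0.3, -1.8, 8.6]
grip_width: 0.003
```

Emit:
{"method": "arm_command", "body": {
  "commands": [
    [0.0,0,0,0,0,0,-1],
    [0,-0.4,0,0,0,0,-1],
    [0,-0.2,0,0,0,0,-1],
    [0,0,0.2,0,0,0,-1],
    [0,0,0,0,0,0,-1]
  ]
}}

```text
time_s: 16.0
ee_pos: [0.7075, 0.1532, 0.0884]
ee_rot: [[-0.995, -0.0, 0.098], [-0.098, -0.001, -0.995], [0.0, -1.0, 0.001]]
wrist_force: [0.4, 0.4, -0.5]
grip_width: 0.002
```

```bash
python3 st.py 15 side top; python3 - <<'E'
from h import *
c=dict(np.load("pics/top15.npz"));s=dict(np.load("pics/side15.npz"))
a=cv2.resize(c["img"][125:225,190:290],(500,500),interpolation=cv2.INTER_CUBIC)
b=cv2.resize(s["img"][190:250,185:305],(800,400),interpolation=cv2.INTER_CUBIC)[:,::1]
cv2.imwrite("pics/T15.png",a[:,:,::-1]);cv2.imwrite("pics/S15.png",b[:,:,::-1])
E
```

```text
t 16.0 p [0.7075 0.1532 0.0884] rad(x,y screw frame) -0.0764 -0.0585 F [ 0.4  0.4 -0.5] grip 0.002204049923271335
[[-0.995, -0.0, 0.098], [-0.098, -0.001, -0.995], [0.0, -1.0, 0.001]]
```

View pics/T15.png

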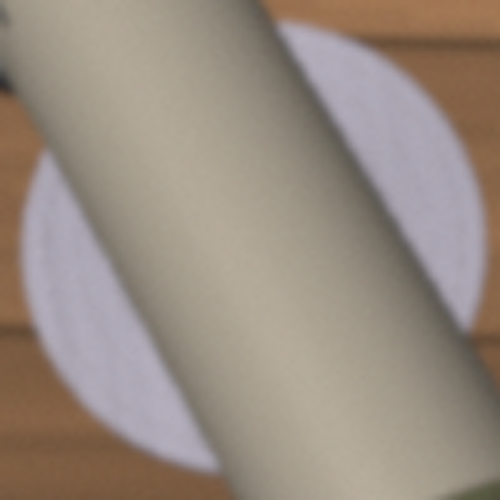

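View pics/S15.png

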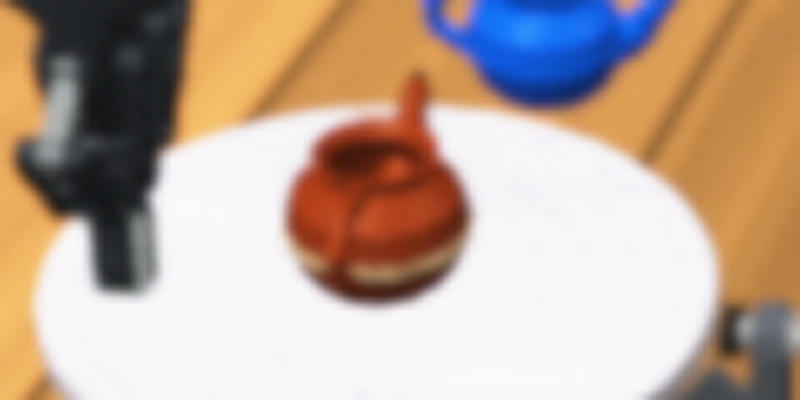

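Emit:
{"method": "arm_command", "body": {
  "commands": [
    [-0.5,0,0.7,0,0,0,-1],
    [0,0,0.9,0,0,0,-1],
    [0,0,0.9,0,0,0,-1],
    [0.4,0,0.8,0,0,0,-1],
    [0.28,0,0,0,0,0,-1]
  ]
}}

```text
time_s: 16.73
ee_pos: [0.713, 0.0187, 0.0882]
ee_rot: [[-0.996, -0.001, 0.095], [-0.095, -0.002, -0.996], [0.001, -1.0, 0.002]]
wrist_force: [-1.0, -0.4, -0.1]
grip_width: 0.0
```

```bash
python3 st.py 16 top; python3 - <<'E'
from h import *
c=dict(np.load("pics/top16.npz"))
a=cv2.resize(c["img"][125:225,190:290],(500,500),interpolation=cv2.INTER_CUBIC)
cv2.imwrite("pics/T16.png",a[:,:,::-1])
E
```

```text
t 16.73 p [0.713  0.0187 0.0882] rad(x,y screw frame) -0.0686 0.0758 F [-1.  -0.4 -0.1] grip 0.0002113891072472502
[[-0.996, -0.001, 0.095], [-0.095, -0.002, -0.996], [0.001, -1.0, 0.002]]
```

View pics/T16.png

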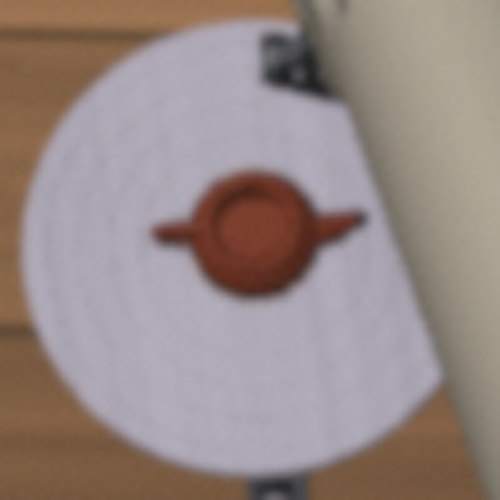

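```bash
python3 - <<'E'
from h import *
c=dict(np.load("pics/top16.npz"))
f=lambda u,v:(190+u/5-.4,125+v/5-.4)
a=ray(c,[f(362,216)],.112)[0];b=ray(c,[f(155,234)],.099)[0];print(a,b,np.degrees(np.arctan2(*(a-b)[1::-1])))
E
python3 arc.py 80 9
```

```text
[0.64392612 0.02910935 0.112     ] [0.63473241 0.1373981  0.099     ] -85.14723007723815
r 0.09961551228651033 ang -41.52484651327313 [0.71177898 0.02136042 0.0885042 ] [ 0.7238376   1.21303912 -0.51835656]
[-0.39 -0.19]
[-0.23 -0.34]
[-0.17 -0.37]
[-0.11 -0.39]
[-0.05 -0.41]
[ 0.01 -0.41]
[ 0.08 -0.4 ]
[ 0.14 -0.39]
[ 0.2  -0.36]
```

Emit:
{"method": "arm_command", "body": {
  "commands": [
    [0,0.3,0.2,0,0,0,-1],
    [0,0.25,0,0,0,0,-1],
    [0,0.05,0,0,0,0,-1],
    [0,0.01,0,0,0,0,-1],
    [0,0,0,0,0,0,-1]
  ]
}}

```text
time_s: 17.4
ee_pos: [0.7156, 0.0167, 0.0662]
ee_rot: [[-0.995, 0.004, 0.101], [-0.101, 0.001, -0.995], [-0.004, -1.0, -0.001]]
wrist_force: [-2.0, 1.0, 12.8]
grip_width: -0.001
```

```bash
python3 arc.py 80 9
```

```text
r 0.10556475971401369 ang -42.04203272238122 [0.71559806 0.01670586 0.0662466 ] [-2.00719208  1.04074869 12.81577772]
[-0.29 -0.29]
[-0.23 -0.34]
[-0.18 -0.37]
[-0.12 -0.39]
[-0.06 -0.41]
[ 0.01 -0.41]
[ 0.07 -0.4 ]
[ 0.13 -0.39]
[ 0.19 -0.36]
```

Emit:
{"method": "arm_command", "body": {
  "commands": [
    [-0.29,-0.01,-0.29,0,0,0,-1],
    [-0.23,0,-0.34,0,0,0,-1],
    [-0.18,0,-0.37,0,0,0,-1],
    [-0.12,0,-0.39,0,0,0,-1],
    [-0.06,0,-0.41,0,0,0,-1]
  ]
}}

```text
time_s: 18.02
ee_pos: [0.7434, 0.0917, 0.0663]
ee_rot: [[-0.995, 0.003, 0.1], [-0.1, 0.001, -0.995], [-0.003, -1.0, -0.0]]
wrist_force: [-1.9, -1.3, 12.8]
grip_width: -0.002
```

Emit:
{"method": "arm_command", "body": {
  "commands": [
    [0.01,0,-0.41,0,0,0,-1],
    [0.07,0,-0.4,0,0,0,-1],
    [0.13,0,-0.39,0,0,0,-1],
    [0.18,0,-0.34,0,0,0,-1],
    [0,0,0,0,0,0,-1]
  ]
}}

```text
time_s: 18.65
ee_pos: [0.7203, 0.1536, 0.0662]
ee_rot: [[-0.995, 0.002, 0.103], [-0.103, 0.002, -0.995], [-0.002, -1.0, -0.002]]
wrist_force: [1.1, 0.8, 9.8]
grip_width: 0.001
```

```bash
python3 st.py 17 side wrist; python3 arc.py 5 1
```

```text
t 18.65 p [0.7203 0.1536 0.0662] rad(x,y screw frame) -0.0893 -0.0576 F [1.1 0.8 9.8] grip 0.0011685150059867813
[[-0.995, 0.002, 0.103], [-0.103, 0.002, -0.995], [-0.002, -1.0, -0.002]]
r 0.10621844729603867 ang 37.683468736072534 [0.72126127 0.1523312  0.06621949] [1.24403104 1.43183828 9.97436643]
[ 0.14 -0.19]Traceback (most recent call last):
  File "st.py", line 15, in <module>
    cv2.imwrite(f"pics/wc{sys.argv[1]}.png",cv2.resize(c["img"][y0:y0+90,x0:x0+120],None,fx=4,fy=4,interpolation=cv2.INTER_CUBIC)[:,:,::-1])
                                            ~~~~~~~~~~^^^^^^^^^^^^^^^^^^^^^^^^^^^^^^^^^^^^^^^^^^^^^^^^^^^^^^^^^^^^^^^^^^^^^^^^^^^
cv2.error: OpenCV(4.12.0) /io/opencv/modules/imgproc/src/resize.cpp:4208: error: (-215:Assertion failed) !ssize.empty() in function 'resize'
```

View pics/side17.png

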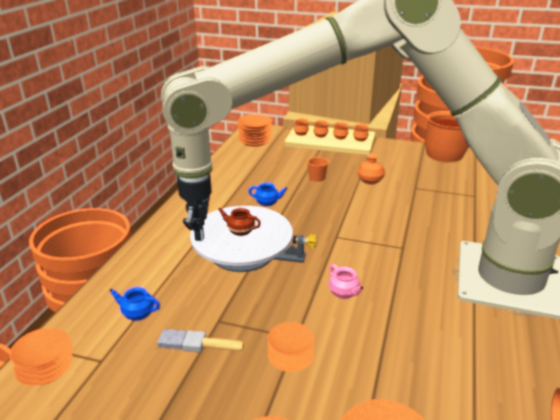

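Emit:
{"method": "arm_command", "body": {
  "commands": [
    [0,-0.5,0,0,0,0,-1],
    [-0.3,-0.5,0.7,0,0,0,-1],
    [0,-0.3,0.9,0,0,0,-1],
    [0,0,0.9,0,0,0,-1],
    [0,0,0.9,0,0,0,-1]
  ]
}}

```text
time_s: 19.38
ee_pos: [0.7458, 0.015, 0.1174]
ee_rot: [[-0.995, 0.0, 0.1], [-0.1, 0.0, -0.995], [-0.0, -1.0, -0.0]]
wrist_force: [0.8, -0.5, 0.5]
grip_width: -0.001
```

```bash
python3 st.py 18 top side; python3 - <<'E'
from h import *
c=dict(np.load("pics/top18.npz"));s=dict(np.load("pics/side18.npz"))
cv2.imwrite("pics/T18.png",cv2.resize(c["img"][145:205,210:280],None,fx=9,fy=9,interpolation=cv2.INTER_CUBIC)[:,:,::-1])
cv2.imwrite("pics/S18.png",cv2.resize(s["img"][195:245,200:280],None,fx=9,fy=9,interpolation=cv2.INTER_CUBIC)[:,:,::-1])
E
```

```text
t 19.38 p [0.7458 0.015  0.1174] rad(x,y screw frame) -0.1009 0.0828 F [ 0.8 -0.5  0.5] grip -0.0006309064069618271
[[-0.995, 0.0, 0.1], [-0.1, 0.0, -0.995], [-0.0, -1.0, -0.0]]
```

View pics/T18.png

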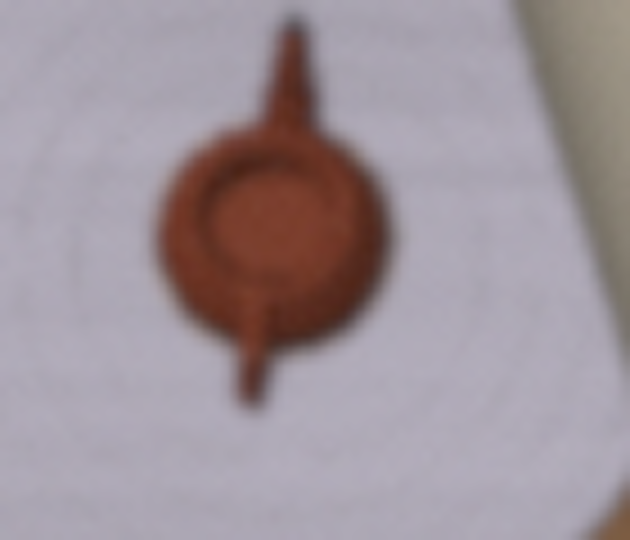

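View pics/S18.png

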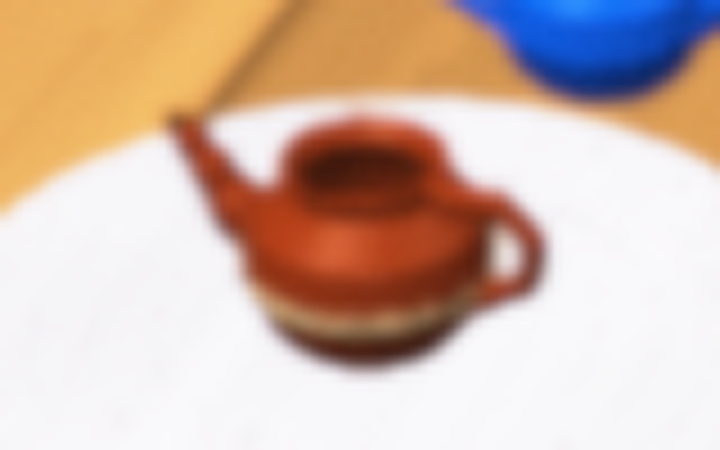

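```bash
python3 - <<'E'
from h import *
c=dict(np.load("pics/top18.npz"));s=dict(np.load("pics/side18.npz"))
f=lambda u,v:(210+u/9-.45,145+v/9-.45); g=lambda u,v:(200+u/9-.45,195+v/9-.45)
a=ray(c,[f(293,24)],.113)[0];b=ray(c,[f(251,400)],.097)[0];print(a,b,np.degrees(np.arctan2(*(a-b)[1::-1])))
X=tri(c,[f(293,24),f(251,400)],s,[g(182,120),g(540,245)]);print(X);d=X[0]-X[1];print(np.degrees(np.arctan2(d[1],d[0])))
# colour mask, connected region, moment of the part outside the belly
h=cv2.cvtColor(c["img"],cv2.COLOR_RGB2HSV);m=((h[...,1]>90)).astype(np.uint8)
k=np.zeros_like(m);k[140:205,205:268]=1;m*=k
n,l,st,ce=cv2.connectedComponentsWithStats(m);i=1+np.argmax(st[1:,4]);m=(l==i).astype(np.uint8);print(st[i])
m=m.astype(np.uint8)
big=cv2.resize(m*255,None,fx=4,fy=4,interpolation=cv2.INTER_LINEAR);big=(big>127).astype(np.uint8)
op=cv2.morphologyEx(big,cv2.MORPH_OPEN,cv2.getStructuringElement(cv2.MORPH_ELLIPSE,(41,41)))
r=cv2.morphologyEx(big&(1-cv2.dilate(op,np.ones((5,5)))),cv2.MORPH_OPEN,np.ones((3,3)))
n,l,st,ce=cv2.connectedComponentsWithStats(r)
for j in range(1,n):
    if st[j,4]>40: print(st[j],ce[j]/4-.4)
print(np.array(cv2.connectedComponentsWithStats(op)[3][1])/4-.4)
E
```

```text
[0.69732299 0.08219934 0.113     ] [0.58933085 0.09209051 0.097     ] -5.233209705104631
[[0.69469375 0.08158258 0.11799734]
 [0.58778238 0.09158414 0.10306011]]
-5.344464977380896
[228 149  25  39 503]
[960 597  16  35 390] [241.70512821 153.97628205]
[948 735  12  17 148] [237.62195946 185.20304054]
[239.81275121 170.62363132]
```

The spout is at about −5.3°: ray casting gave −5.2 and triangulation −5.3, which agrees with the 80° arc just made. I'll make a short correction arc of about +5.5°.

Emit:
{"method": "arm_command", "body": {
  "commands": [
    [0.85,0,0,0,0,0,-1],
    [0,0.5,0,0,0,0,-1],
    [0,0.5,0,0,0,0,-1],
    [0,0.25,0,0,0,0,-1],
    [0,0,0,0,0,0,-1]
  ]
}}

```text
time_s: 20.1
ee_pos: [0.7124, 0.0135, 0.0665]
ee_rot: [[-0.995, 0.0, 0.1], [-0.1, 0.001, -0.995], [-0.0, -1.0, -0.001]]
wrist_force: [0.3, 0.1, -1.0]
grip_width: -0.002
```

```bash
python3 arc.py 5.5 2
```

```text
r 0.10548407724137991 ang -44.50200516745899 [0.71243398 0.0134626  0.06646674] [ 0.27284976  0.06349336 -0.99493001]
[-0.1  -0.07]
[-0.09 -0.09]
```

Not touching yet, so 1.2 mm lower, then the short arc, a pause and a lift.

Emit:
{"method": "arm_command", "body": {
  "commands": [
    [0,0.03,0,0,0,0,-1],
    [0,0,0,0,0,0,-1],
    [-0.1,0,-0.08,0,0,0,-1],
    [-0.1,0,-0.08,0,0,0,-1],
    [0,0,0,0,0,0,-1]
  ]
}}

```text
time_s: 20.72
ee_pos: [0.7201, 0.0207, 0.0663]
ee_rot: [[-0.995, 0.001, 0.1], [-0.1, 0.001, -0.995], [-0.001, -1.0, -0.001]]
wrist_force: [-0.5, 0.9, 5.3]
grip_width: 0.0
```

Emit:
{"method": "arm_command", "body": {
  "commands": [
    [0,0,0,0,0,0,-1],
    [0,-0.4,0,0,0,0,-1],
    [-0.5,-0.8,0,0,0,0,-1],
    [0,-0.8,0.8,0,0,0,-1],
    [0,-0.8,0.8,0,0,0,-1]
  ]
}}

```text
time_s: 21.35
ee_pos: [0.7457, -0.0426, 0.1793]
ee_rot: [[-0.995, 0.0, 0.1], [-0.1, 0.0, -0.995], [-0.0, -1.0, -0.0]]
wrist_force: [0.3, -0.7, 0.5]
grip_width: 0.001
```

```bash
python3 st.py 19 top side; python3 - <<'E'
from h import *
c=dict(np.load("pics/top19.npz"));s=dict(np.load("pics/side19.npz"))
cv2.imwrite("pics/T19.png",cv2.resize(c["img"][145:205,210:280],None,fx=9,fy=9,interpolation=cv2.INTER_CUBIC)[:,:,::-1])
cv2.imwrite("pics/S19.png",cv2.resize(s["img"][195:245,200:280],None,fx=9,fy=9,interpolation=cv2.INTER_CUBIC)[:,:,::-1])
E
```

```text
t 21.35 p [ 0.7457 -0.0426  0.1793] rad(x,y screw frame) -0.0951 0.1401 F [ 0.3 -0.7  0.5] grip 0.001085254994941701
[[-0.995, 0.0, 0.1], [-0.1, 0.0, -0.995], [-0.0, -1.0, -0.0]]
```

View pics/T19.png

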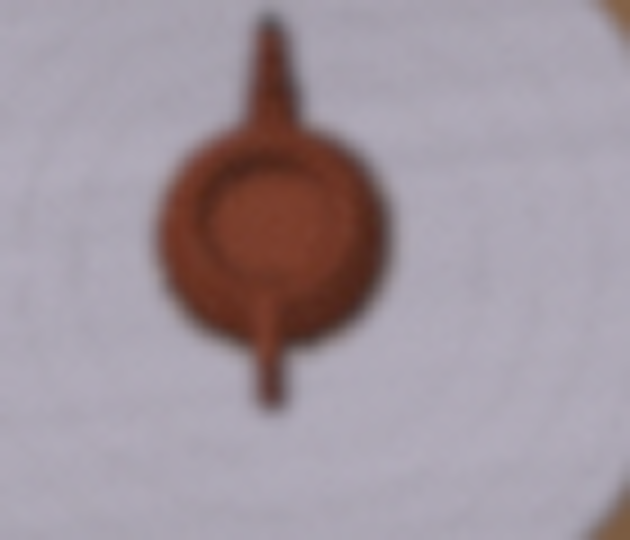

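View pics/S19.png

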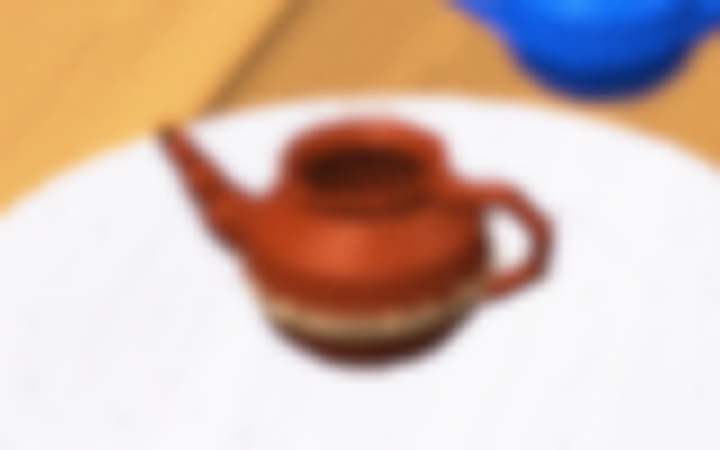

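Emit:
{"method": "arm_command", "body": {
  "commands": [
    [0,-1,0,0,0,0,-1],
    [0,-1,-0.4,0,0,0,-1],
    [0.5,-1,-0.9,0,0,0,-1],
    [0.5,0,-0.9,0,0,0,-1],
    [0.5,0,-0.9,0,0,0,-1]
  ]
}}

```text
time_s: 22.08
ee_pos: [0.6725, 0.077, 0.2983]
ee_rot: [[-0.995, 0.001, 0.1], [-0.1, 0.0, -0.995], [-0.001, -1.0, -0.0]]
wrist_force: [1.0, 0.2, 0.4]
grip_width: 0.0
```

Emit:
{"method": "arm_command", "body": {
  "commands": [
    [0,0,0,0,0,0,-1],
    [0,0,0,0,0,0,-1],
    [0,0,0,0,0,0,-1],
    [0,0,0,0,0,0,-1],
    [0,0,0,0,0,0,-1]
  ]
}}

```text
time_s: 22.7
ee_pos: [0.6736, 0.0749, 0.2975]
ee_rot: [[-0.995, -0.0, 0.099], [-0.099, 0.0, -0.995], [0.0, -1.0, -0.0]]
wrist_force: [1.0, 0.0, 0.2]
grip_width: -0.0
```

```bash
sed -i '/if n=="wrist"/,$d' st.py; python3 st.py 20 wrist; python3 - <<'E'
from h import *
c=dict(np.load("pics/top19.npz"));s=dict(np.load("pics/side19.npz"))
f=lambda u,v:(210+u/9-.45,145+v/9-.45); g=lambda u,v:(200+u/9-.45,195+v/9-.45)
a=ray(c,[f(269,22)],.115)[0];b=ray(c,[f(271,402)],.100)[0];print(a,b,np.degrees(np.arctan2(*(a-b)[1::-1])))
X=tri(c,[f(269,24),f(271,402)],s,[g(168,132),g(550,245)]);print(X);d=X[0]-X[1];print(np.degrees(np.arctan2(d[1],d[0])))
E
```

```text
t 22.7 p [0.6736 0.0749 0.2975] rad(x,y screw frame) -0.035 0.0161 F [1.  0.  0.2] grip -0.0004818678174823137
[[-0.995, -0.0, 0.099], [-0.099, 0.0, -0.995], [0.0, -1.0, -0.0]]
[0.69720756 0.08903726 0.115     ] [0.58834639 0.08609899 0.1       ] 1.546096571005297
[[0.69516519 0.08866353 0.1179681 ]
 [0.58745335 0.08589588 0.09980246]]
1.471885474739651
```

View pics/wrist20.png

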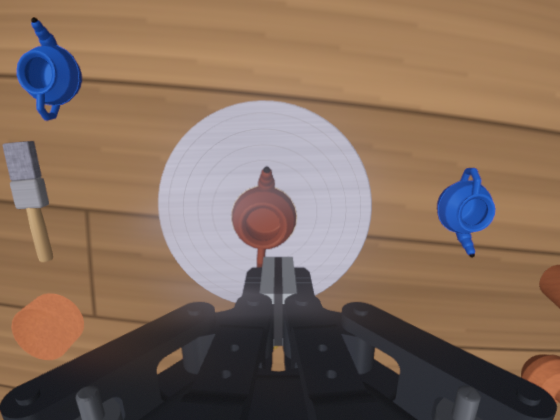

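Emit:
{"method": "arm_command", "body": {
  "commands": [
    [0.7,0,0,0,0,0,-1],
    [0.8,0,0,0,0,0,-1],
    [0,0.5,0,0,0,0,-1],
    [0,0,0,0,0,0,-1],
    [0,0,0,0,0,0,-1]
  ]
}}

```text
time_s: 23.38
ee_pos: [0.6141, 0.0693, 0.2782]
ee_rot: [[-0.995, 0.0, 0.099], [-0.099, 0.0, -0.995], [-0.0, -1.0, -0.0]]
wrist_force: [-0.4, -0.3, 0.2]
grip_width: 0.004
```

```bash
python3 st.py 21 wrist; python3 - <<'E'
from h import *
c=dict(np.load("pics/wrist21.npz"));u=proj(c,[(.637,.087,.1)])[0].astype(int);print(u-50)
x,y=u-50
cv2.imwrite("pics/W21.png",cv2.resize(c["img"][y:y+100,x:x+100],None,fx=6,fy=6,interpolation=cv2.INTER_CUBIC)[:,:,::-1])
E
```

```text
t 23.38 p [0.6141 0.0693 0.2782] rad(x,y screw frame) 0.0248 0.0157 F [-0.4 -0.3  0.2] grip 0.003588778987880603
[[-0.995, 0.0, 0.099], [-0.099, 0.0, -0.995], [-0.0, -1.0, -0.0]]
[212 118]
```

View pics/W21.png

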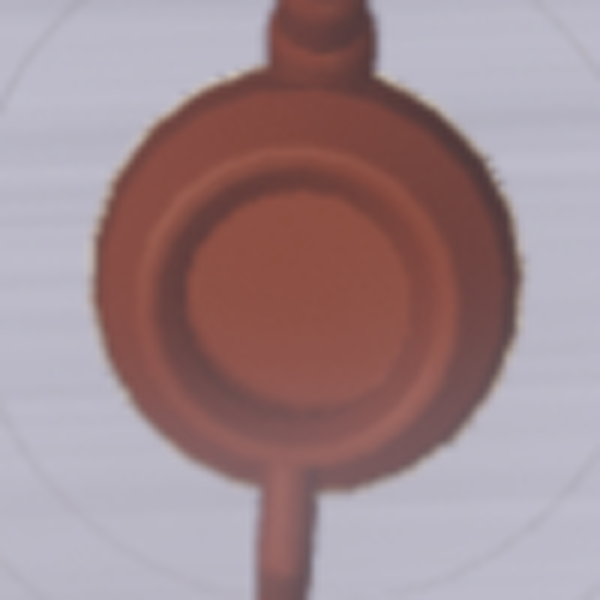

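```bash
python3 - <<'E'
from h import *
c=dict(np.load("pics/wrist21.npz"))
cv2.imwrite("pics/W21b.png",cv2.resize(c["img"][80:240,200:320],(600,800)[:1]+(800,),interpolation=cv2.INTER_CUBIC)[:600,:,::-1])
E
```

```text
(no output)
```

View pics/W21b.png

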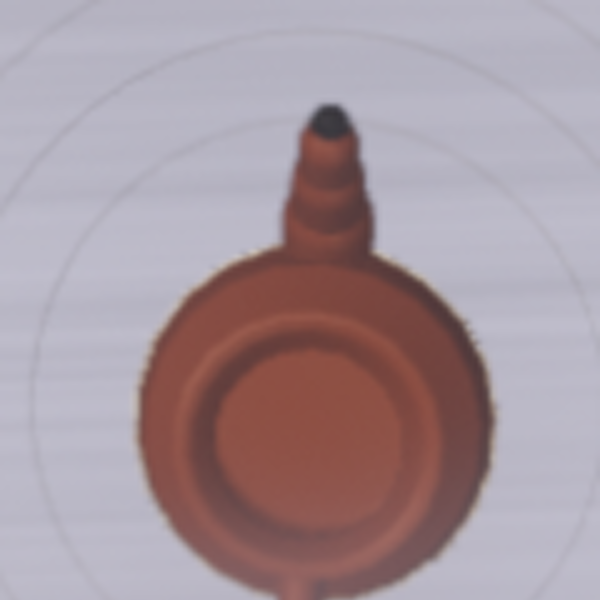

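```bash
python3 - <<'E'
from h import *
c=dict(np.load("pics/wrist21.npz"))
f=lambda u,v:(200+u/5-.4,80+v/5-.4); g=lambda u,v:(212+u/6-.42,118+v/6-.42)
t=ray(c,[f(330,122)],.116)[0]
for n,p in(("mouth outer",ray(c,[f(308,445)],.120)[0]),("mouth inner",ray(c,[f(310,441)],.120)[0]),("handle",ray(c,[g(283,590)],.105)[0]),("belly",ray(c,[f(317,425)],.090)[0]),("C",np.array([.6372,.0874,0]))):
    print(n,p.round(4),t.round(4),np.degrees(np.arctan2(*(t-p)[1::-1])).round(2))
E
```

```text
mouth outer [0.6396 0.0873 0.12  ] [0.6958 0.0886 0.116 ] 1.34
mouth inner [0.6403 0.087  0.12  ] [0.6958 0.0886 0.116 ] 1.66
handle [0.5908 0.0862 0.105 ] [0.6958 0.0886 0.116 ] 1.3
belly [0.6393 0.087  0.09  ] [0.6958 0.0886 0.116 ] 1.65
C [0.6372 0.0874 0.    ] [0.6958 0.0886 0.116 ] 1.19
```

All four references put the spout at +1.2 to +1.7°, which is squarely away from the robot. I'll move the hand clear to the side for a final check.

Emit:
{"method": "arm_command", "body": {
  "commands": [
    [0.5,0,0.8,0,0,0,-1],
    [0.5,0,0.8,0,0,0,-1],
    [0.5,0,0.8,0,0,0,-1],
    [0.4,0,0.5,0,0,0,-1],
    [0,0,0,0,0,0,-1]
  ]
}}

```text
time_s: 24.05
ee_pos: [0.5495, -0.0557, 0.2785]
ee_rot: [[-0.995, 0.001, 0.096], [-0.096, -0.001, -0.995], [-0.001, -1.0, 0.001]]
wrist_force: [0.7, 0.3, -0.1]
grip_width: 0.004
```

Emit:
{"method": "arm_command", "body": {
  "commands": [
    [0,0,0,0,0,0,-1],
    [0,0,0,0,0,0,-1],
    [0,0,0,0,0,0,-1],
    [0,0,0,0,0,0,-1],
    [0,0,0,0,0,0,-1]
  ]
}}

```text
time_s: 24.68
ee_pos: [0.5497, -0.0535, 0.2777]
ee_rot: [[-0.995, -0.0, 0.1], [-0.1, -0.0, -0.995], [0.0, -1.0, 0.0]]
wrist_force: [0.5, -0.9, -0.2]
grip_width: 0.005
```

```bash
python3 st.py 22 wrist top; python3 - <<'E'
from h import *
a=cv2.imread("pics/top0.png");b=cv2.imread("pics/top22.png")
cv2.imwrite("pics/cmp.png",np.vstack([a[100:295,90:460],b[100:295,90:460]])[:, :])
E
```

```text
t 24.68 p [ 0.5497 -0.0535  0.2777] rad(x,y screw frame) 0.1011 0.1316 F [ 0.5 -0.9 -0.2] grip 0.004917735894130357
[[-0.995, -0.0, 0.1], [-0.1, -0.0, -0.995], [0.0, -1.0, 0.0]]
```

View pics/cmp.png

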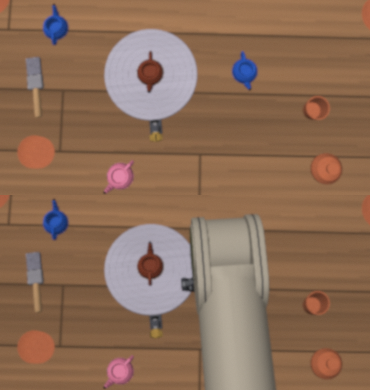

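View pics/wrist22.png

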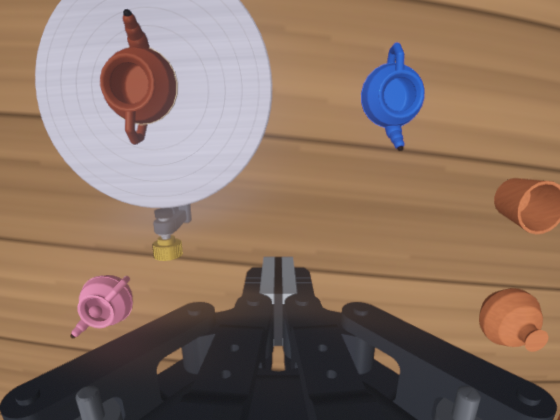

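Everything else stands where it was. The spout tip, at (128,14) in the wrist view, is on the far side, the brass screw at (167,250) is backed out, and the hand is clear.

```bash
python3 -c "
from plant import robot
print(robot.hand_in())"
```

```text
the job is handed in; nothing more can be done
None
```

The brake screw is loosened and the jug's spout now points away from the robot. I handed the job in at 24.7 s on the robot's clock, with the hand clear of everything.

- **Brake screw:** Twelve fingertip strokes across the brass head turned it to about 13.8 rad, or 2.2 turns. I tracked the engraved line through two full passes. The target range was 12.57 to 15.7 rad, and the arm did not touch the screw again.
- **Wheel:** I turned it with the closed fingertip on the bare metal about 106 mm from the axis. That took two arcs of about 95° and 80° and one short correction. The highest fingertip force I read was about 13 N.
- **Final checks:** The spout was about 1.5° to the robot's left of straight ahead. The top and side cameras gave 1.5°, and the wrist camera gave 1.2° to 1.7°. I left this small error uncorrected. The correction stroke had overshot slightly, by about 6.8° against the 5.5° commanded.
- **Other objects:** The jug was never touched. The cup, brush, saucers, bottle and the pink and left-hand blue look-alikes match the first top picture. The arm hid the other blue jug in that view, but the wrist view shows it standing.

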